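# Jack up the shaker and hold it

### The arm

A 6-joint arm with a two-finger parallel gripper is mounted at the origin on the work surface. World frame = base frame: x ahead of the robot, y to its left, z up, the work surface at z = 0. Lengths are in mm, angles in rad, forces in N, time in s.
With the tool pointing down it reaches from about 350 to 875 mm from the base axis. Payload 4.2 kg.
Tool frame: the origin (TCP) lies on the centre line of the jaws, within the pads' length; the fingertips stand 22 mm ahead of it and the grasp point (between the pads) lies 3 mm ahead of it; z points along the fingers, y is the line along which they close (so a half turn about z gives the same grasp; the last joint's range is limited). The gripper opens to 85 mm and grips with 20 to 120 N. Pads are 22 mm wide; open, the fingers measure 114 mm over their backs; the gripper's body (76 mm by 85 mm) begins 54 mm behind the grasp point. The pads swing forward as they close: fully open they stand 13 mm farther back than shut.
Start: joints at [1.512, 0.385, 0.008, 0, -1.194, -0.259], TCP at [195.266, 593.692, 253.312] pointing down, gripper open.
Joint ranges: [-3.14, 3.14], [-1.21, 2.06], [-1.07, 1.41], [-3.16, 2.05], [-2.99, -0.16], [-3.1, 3.1]. Speed limits (rad/s): [2.79, 2.79, 3.14, 3.14, 3.14, 3.14].

### API

Orientations are given as a 3x3 rotation matrix whose columns are the frame's x, y, z axes.
In Python, from bench import monitor, camera, workorder gives the robot as it stands. The module is installed in compiled form; this text tells all that it offers.
- The arm moves only by the tool play_rows, never from a script. Its argument "increments" is a list of rows, each a list of 7 numbers: the shift along the tool's x, y, z in cm, then the turn, a rotation vector about the tool's x, y, z in rad, then the gripper command: -1 is fully open, 1 is shut, values between are in proportion. A call has 1 to 12 rows; each row shifts and turns the commanded pose from where the row before left it, along the tool's axes as they then stand; what a row does not reach is not made up. A row lasts 1/10 s, in which the tool goes at most 50 mm and 8.59 degrees, less where a joint would pass 70% of its speed; a pose out of reach is approached as far as the arm can. A call is refused whole if a number of a shift passes 5 or a number of a turn 0.15, either way. A call with a gripper value outside its range is refused whole. The fingers move at their own pace and stop on an object; "force" is the grip in N (left out, the last holds). Time passes only in rows, so rows that do not move let the fingers close. It gives the time, the measured TCP pose, the force, the opening and the grip force at its end, in the units of the state.
- monitor.get_obs(): the state, without advancing time (a new reading comes with each control period).
- camera(name): name is "scene" or "side" or "wrist"; returns a dict with "img" (480x640x3 uint8, red, green, blue), "fx", "fy", "cx", "cy" (pixels), "R" (3x3) and "t" (3): a world point X has camera coordinates R X + t. Camera axes: x right, y down, z forward; pixel columns grow to the right and rows downward; lengths in mm; the calibration is good to about 2 mm. A picture is of the moment at which its call begins. There is no depth.
- workorder.hand_in(): hands the job in; it is judged then, once.
The state is a dict: "clock": time; "qpos": joint angles; "qvel": joint speeds; "joint_efforts": joint torques, N m; "tool_pos": TCP position; "orientation": TCP orientation; "ft_force": force on the tool from outside, world axes, zero at the start; "ft_torque": the same for the moment, N m; "opening": finger opening in mm; "gripper_force": force on a finger pad.
Only numpy, scipy, OpenCV 4.12 (cv2) and the standard library are available. Lean on these libraries where they do the work, as an engineer would, in place of code of your own. Each camera call takes 0.05 s, during which the arm holds its last target. There are 200 camera calls.

### The job

Raise the lab shaker so that I can slip damping pads under its front feet: set the small red jack on the bench with its saddle centred under the marked lift pad of the shaker's bracket, then take the orange-knobbed pump handle out of the stand and seat it upright in the jack's pump socket. Pump once to settle the jack (handle fully down so that the shaker lifts, then let it come all the way up again, handle still in the socket), then push the handle fully down again and finish while holding it down, shaker raised on the jack alone. Never lift the shaker by hand, and leave the other things on the bench where they are.

Things in the scene. Friction and masses are not known exactly. Their poses are not given: they have to be found in the camera images.
- shaker: White lab shaker, 5 kg, body 240 (x) x 260 (y) mm, underside 22, top 88, flasks up to 144 mm above the bench. Rear edge hinged to the bench; front rests on feet, can be lifted. Origin on the hinge line, 12 mm above the bench; x points front to rear. Steel bracket 50 wide, 8 thick stands out 60 mm from the middle of the front edge, underside 72 mm above the bench.
- lift_pad (a point): Centre of the underside of the lift pad, a black disc of 24 mm diameter under the bracket, 68 mm above the bench at rest, 280 mm in front of the hinge (shaker -x), 40 mm in front of the shaker's body. On the bracket's top right above it: a yellow disc of 38 mm with a red centre.
- jack: Small red hydraulic jack, loose, 0.8 kg. Base plate 180 (x) x 70 (y) x 12 mm; origin at the centre of its underside, z up. Saddle at x = +60 mm, black carrying grip at x = 0, pump block (44 mm square, top 57 mm high) at x = -60 mm with the round steel socket standing out of it. The base ends 30 mm beyond the saddle's centre.
- jack_grip (a point): Centre of the jack's black rubber carrying grip: a block 38 (jack x) x 20 (jack y) x 40 mm high, its centre 75 mm above the jack's underside; pinch it across its 20 mm from above.
- saddle_top (a point): Centre of the top of the jack's round steel saddle, 40 mm diameter, 58 mm above the jack's underside with the pump up. It rises 0.5 mm for each mm the pump goes down (20 mm in all), so it meets the lift pad at half stroke and can raise it by 10 mm.
- socket_floor (a point): Centre of the inner floor of the pump socket: an upright steel tube, bore 17 mm, 40 mm deep, its mouth flared to 31 mm. The floor is 65 mm and the mouth 105 mm above the jack's underside with the pump up; the socket moves down with the pump.
- pump (a joint): Pump stroke in m: 0 up, 0.04 fully down (hard stop). It takes 2 N to start and at most about 20 N at the bottom with the shaker on the saddle; it springs back up when let go.
- handle: Pump handle: steel rod, 14 mm diameter, 100 mm long, chamfered tip, and on top an orange knob of 30 mm diameter, 39 mm high; 140 mm in all, 0.11 kg. Origin at the tip's centre, z along the rod to the knob. It stands loosely in one of the stand's two cups. Seated in the socket, the knob's top is 140 mm above the socket floor.
- handle_knob (a point): Centre of the handle's orange knob, 119 mm from the tip, 21 mm below the knob's top.
- handle_tip (a point): Tip of the pump handle (centre of its lower end).
- stand: Grey stand fixed to the bench, base plate 60 (x) x 150 (y) x 8 mm, origin at the centre of its underside. Two upright round cups at y = -50 and +50 mm, 30 mm outside and 19 mm inside diameter, rims 78 mm and floors 8 mm above the bench.
- driver: Nut driver with blue handle, 22 mm diameter, 130 mm long, standing in the other cup; leave alone. Origin at its lower end.
- bottle_a: White bottle, 64 mm diameter, 150 mm high; leave alone. Origin under its base.
- bottle_b: Clear bottle with blue cap, 64 mm diameter, 150 mm high; leave alone. Origin under its base.
- jar: Clear sample jar with red cap, 52 mm diameter, 65 mm high; leave alone. Origin under its base.
- jar_b: Second sample jar, red cap, 52 mm diameter, 65 mm high; leave alone. Origin under its base.
- beaker: Steel beaker, 56 mm diameter, 55 mm high; leave alone. Origin under its base.
- lens_ring: Black lens ring lying flat, 52 mm diameter, 8 mm high; leave alone. Origin under its base.
There are look-alikes about, which are no part of the job. Several things have the shape of the handle; the one meant has the colours described above.

How it is judged (in metres and radians):
On the way, in this order (a step that is already met when the one before it is completed fails the run):
1. the jack stands on the bench with its saddle under the lift pad (horizontal distance between saddle_top and lift_pad below 0.01 m and angle between jack's own z axis and vertical below 0.06 rad and height (world z) of jack below 0.004 m and linear speed of jack below 0.02 m/s), for 0.2 s.
2. the pump handle is seated in the socket (distance between handle_tip and socket_floor below 0.01 m and angle between handle's own z axis and vertical below 0.2 rad), for 0.2 s.
3. one pump: handle fully down, the shaker lifts (value of joint pump above 0.033 m and height (world z) of lift_pad above 0.0735 m and distance between handle_tip and socket_floor below 0.01 m and horizontal distance between saddle_top and lift_pad below 0.01 m), for 0.1 s.
4. the pump has come up again, the handle still in the socket (value of joint pump below 0.01 m and distance between handle_tip and socket_floor below 0.025 m), for 0.1 s.
At the end, for the whole second after the job is handed in: Robot holds the handle, seated (tip within 10 mm of the socket floor), pump down 33 mm or more; jack flat on the bench, saddle within 10 mm of the pad centre, carrying the shaker (over 5 N), pad raised 5.5 mm or more; robot off the shaker; other things within 30 mm of their starts (all of step 3 and angle between handle's own z axis and vertical below 0.2 rad and angle between jack's own z axis and vertical below 0.06 rad and height (world z) of jack below 0.004 m and contact force between jack and shaker above 5 N and contact force between any of the fingers, the arm and handle above 2 N and contact force between each of the arm, the fingers and shaker below 1 N and distance of each of driver, bottle_a, bottle_b, jar, jar_b, beaker, lens_ring from where it was at the start of the episode below 0.03 m); the arm keeps its last pose, push and grip.
It fails at once if the shaker is lifted by something other than the pumped jack (height (world z) of lift_pad above 0.073 m and value of joint pump below 0.015 m).
It fails at once if another thing on the bench is moved by more than 30 mm (distance of any of driver, bottle_a, bottle_b, jar, jar_b, beaker, lens_ring from where it was at the start of the episode above 0.03 m).
It also fails if it takes over 67 s, if anything falls off the work surface, if the arm or the gripper's body presses on something with over 40 N, if the wrist force passes 120 N, or if a joint passes its speed limit or range.

## Working session

There is one attempt and no reset: what is moved stays moved. The work goes in short steps, Python scripts to look and compute and a tool call to move; the robot and the scene stay as the last step left them, time stands still between calls to the robot, and variables do not carry over. Pictures are saved under pics/ and viewed, at most 10 in all, crops included, and the job is handed in when it is done.

Besides the shell and the picture viewer there is one more tool, called after "Emit:" as name([rows], argument=value, ...), one row to a line, values as JSON. play_rows: Moves the arm, as the interface text tells. Its arguments: {"type":"object","properties":{"increments":{"type":"array"},"force":{"type":"number"}},"required":["increments"]}

```bash
mkdir -p pics; cat > h.py <<'E'
import numpy as np, cv2
from bench import monitor, camera, workorder
def snap(n,f):
    c=camera(n); cv2.imwrite(f'pics/{f}.png',c['img'][:,:,::-1]); np.savez(f'pics/{f}.npz',**c); return c
def load(f): return dict(np.load(f'pics/{f}.npz'))
def ray(c,u,v):
    d=np.array([(u-c['cx'])/c['fx'],(v-c['cy'])/c['fy'],1.]); return -c['R'].T@c['t'], c['R'].T@d
def plane(c,u,v,z):
    o,d=ray(c,u,v); return o+d*(z-o[2])/d[2]
def proj(c,X):
    p=c['R']@np.array(X,float)+c['t']; return p[0]/p[2]*c['fx']+c['cx'],p[1]/p[2]*c['fy']+c['cy']
def tri(c1,p1,c2,p2):
    o1,d1=ray(c1,*p1);o2,d2=ray(c2,*p2)
    s=np.linalg.lstsq(np.c_[d1,-d2],o2-o1,rcond=None)[0]
    a,b=o1+s[0]*d1,o2+s[1]*d2; return (a+b)/2,np.linalg.norm(a-b)
E
python3 - <<'E'
from h import *
for n in ("scene","side"):
    c=snap(n,n+"0"); print(n,-c['R'].T@c['t'],c['R'][2],c['fx'])
o=monitor.get_obs();print(o['tool_pos'],o['orientation'],o['clock'],o['opening'])
E
```

```text
scene [1419.88361804 -538.66871644  807.74141232] [-0.66452958  0.45572346 -0.59221328] 483.6021007008476
side [ 460.1329755   842.7888042  1014.45381511] [ 0.11339745 -0.67393102 -0.73003972] 437.8454450956103
[195.11671706 593.26507049 252.33905028] [[ 9.49874590e-01 -3.12630735e-01 -5.35431192e-04]
 [-3.12631184e-01 -9.49872742e-01 -1.87531397e-03]
 [ 7.76892890e-05  1.94870557e-03 -9.99998098e-01]] 0.1 85.33173489251982
```

View pics/scene0.png

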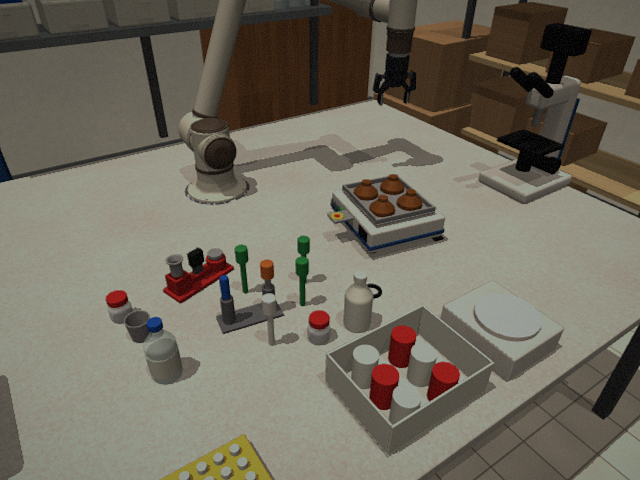

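View pics/side0.png

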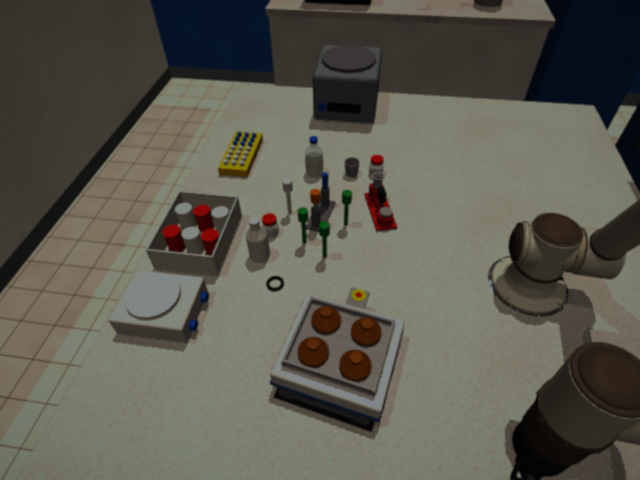

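The scene shows the jack at scene (198,275) / side (380,205) and the shaker's bracket disc at (337,216) / (359,296). Handle candidates in scene pixels are orange (267,270), green (241,255), (303,245) and (302,267), and white (269,303). Only the one at (267,270) is orange and stands in the stand's cup, next to the blue driver. I'll confirm that in a crop.

```bash
python3 - <<'E'
from h import *
s=load('scene0');d=load('side0')
a=s['img'][205:355,90:390];b=d['img'][150:320,250:420]
A=cv2.resize(a,None,fx=2.66,fy=2.66,interpolation=2)[:400,:798]
cv2.imwrite('pics/crop1.png',A[:,:,::-1])
cv2.imwrite('pics/crop2.png',cv2.resize(b,(595,595),interpolation=2)[:,:,::-1])
def blobs(c,lo,hi,name,mn=12):
    h=cv2.cvtColor(c['img'],cv2.COLOR_RGB2HSV); m=cv2.inRange(h,lo,hi)
    n,l,st,ce=cv2.connectedComponentsWithStats(m)
    for i in range(1,n):
        if st[i,4]>=mn: print(name,st[i].tolist(),ce[i].round(1).tolist())
for n,c in(('scene',s),('side',d)):
    blobs(c,(20,120,120),(35,255,255),n+' yellow')
    blobs(c,(5,150,90),(14,255,255),n+' orange')
    blobs(c,(0,170,90),(4,255,255),n+' red',60)
E
```

```text
scene yellow [331, 212, 13, 8, 55] [336.8, 215.4]
scene yellow [161, 435, 111, 45, 1663] [226.1, 463.2]
scene orange [389, 175, 9, 3, 21] [393.0, 175.9]
scene orange [363, 180, 8, 3, 21] [366.0, 181.0]
scene orange [383, 181, 15, 10, 108] [390.7, 185.7]
scene orange [357, 186, 15, 11, 118] [363.7, 191.1]
scene orange [407, 189, 9, 4, 25] [410.6, 190.8]
scene orange [379, 195, 9, 4, 28] [382.6, 196.7]
scene orange [399, 195, 19, 12, 128] [408.2, 201.5]
scene orange [371, 202, 18, 11, 130] [380.2, 207.6]
scene orange [261, 260, 12, 19, 136] [265.5, 267.3]
scene red [201, 265, 31, 22, 137] [213.8, 276.4]
scene red [164, 287, 33, 14, 116] [177.9, 294.1]
scene red [106, 291, 21, 13, 195] [115.6, 296.7]
scene red [309, 311, 20, 15, 229] [318.8, 317.7]
scene red [391, 326, 25, 18, 350] [403.3, 334.3]
scene red [432, 362, 28, 22, 449] [445.4, 372.5]
scene red [372, 364, 27, 22, 456] [385.0, 374.6]
side yellow [218, 132, 44, 38, 364] [239.2, 154.4]
side yellow [352, 289, 14, 12, 88] [358.4, 294.1]
side orange [311, 189, 9, 6, 47] [314.9, 191.6]
side orange [356, 292, 6, 5, 13] [358.3, 294.3]
side orange [351, 354, 10, 8, 61] [355.6, 357.3]
side red [371, 155, 12, 7, 71] [376.7, 158.2]
side red [193, 204, 17, 12, 151] [201.1, 209.6]
side red [370, 207, 10, 22, 88] [374.1, 216.3]
side red [262, 214, 14, 10, 107] [268.7, 218.2]
side red [162, 225, 18, 12, 169] [170.6, 230.6]
side red [201, 229, 18, 12, 174] [209.2, 234.6]
```

View pics/crop1.png

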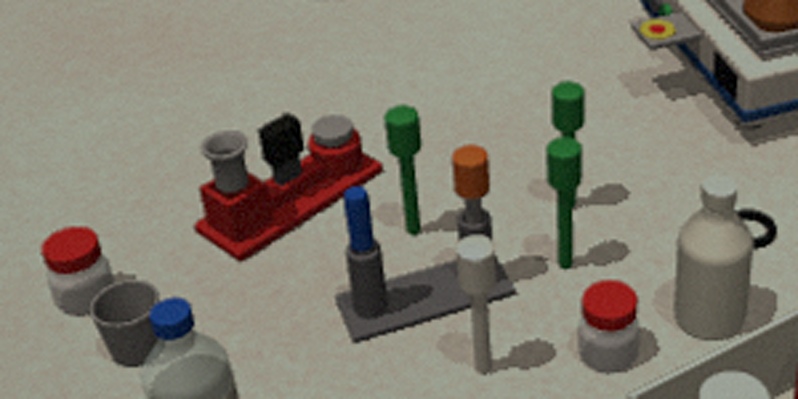

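View pics/crop2.png

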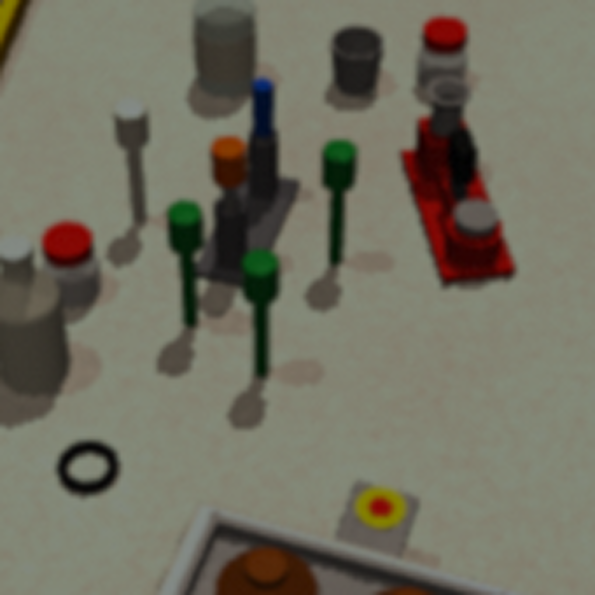

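Confirmed: the orange knob is at crop (470,170) = scene (267,269), standing in the stand's second cup. The others are green or white and stand free. The crops also show the jack's socket mouth, saddle and base corners, which I'll use to find its position.

```bash
python3 - <<'E'
from h import *
s=load('scene0');d=load('side0')
S=lambda u,v:(90+u/2.66,205+v/2.66)
D=lambda u,v:(250+u/3.5,150+v/3.5)
np.set_printoptions(precision=1,suppress=True)
for n,a,b,z in [('disc',(656,29),(380,508),81),('mouth',(225,145),(448,94),105),('saddle',(333,130),(475,216),58),('knobtop',(470,152),(229,146),148),
 ('blue',(357,192),(263,84),138),('cornerR',(380,164),(513,268),12),
 ('jarA cap',(72,240),(445,28),65),('jarB cap',(610,295),(68,236),65),('g1top',(402,112),(340,148),140),('g2top',(568,92),(260,260),140),('g3top',(564,148),(185,209),140),('wtop',(476,244),(131,107),140),('beaker',(127,296),(357,40),55)]:
    X,e=tri(s,S(*a),d,D(*b)); print(n,X,round(e,1),plane(s,*S(*a),z),plane(d,*D(*b),z))
for p in [(402,152),(445,276),(513,268)]: print('base side',plane(d,*D(*p),12))
for p in [(198,226),(241,252),(380,165)]: print('base scene',plane(s,*S(*p),12))
# flasks tops (side full)
P=[plane(d,u,v,144) for u,v in [(325,310),(369,321),(311,341),(355.5,354)]];print(np.array(P))
P=[plane(s,u,v,144) for u,v in [(366,181),(393,176),(382.6,196.7),(410.6,190.8)]];print(np.array(P))
E
```

```text
disc [472.5 165.   78.9] 2.0 [473.9 162.8  81. ] [473.2 167.4  81. ]
mouth [ 451.7 -301.9  100.6] 3.0 [ 455.5 -303.8  105. ] [ 452.6 -294.4  105. ]
saddle [ 417.5 -188.4   52.5] 0.2 [ 424.9 -190.9   58. ] [ 417.7 -182.5   58. ]
knobtop [ 635.  -147.6  146.2] 1.0 [ 636.5 -148.8  148. ] [ 634.9 -145.   148. ]
blue [ 620.  -246.6  136.7] 0.3 [ 621.8 -247.1  138. ] [ 619.7 -245.1  138. ]
cornerR [ 394.3 -153.5   -0.7] 49.6 [ 443.2 -153.9   12. ] [ 377.9 -167.2   12. ]
jarA cap [ 461.6 -450.    65.4] 0.4 [ 460.8 -450.1   65. ] [ 461.7 -450.3   65. ]
jarB cap [774.6 -98.3  66.2] 1.2 [774.2 -97.4  65. ] [ 774.6 -100.    65. ]
g1top [ 540.9 -165.8  139. ] 0.2 [ 542.  -166.3  140. ] [ 540.9 -164.5  140. ]
g2top [590.8 -22.6 136.4] 1.2 [596.1 -25.2 140. ] [589.9 -19.6 140. ]
g3top [661.7 -72.  137.3] 2.3 [666.1 -73.6 140. ] [660.3 -70.4 140. ]
wtop [ 732.2 -196.8  138.2] 0.2 [ 734.2 -197.7  140. ] [ 731.6 -194.7  140. ]
beaker [ 548.8 -430.2   57.2] 2.0 [ 544.9 -430.3   55. ] [ 549.6 -431.8   55. ]
base side [ 491.4 -314.2   12. ]
base side [ 438.8 -148.5   12. ]
base side [ 377.9 -167.2   12. ]
base scene [ 436.7 -339.3   12. ]
base scene [ 494.  -318.9   12. ]
base scene [ 444.7 -154.6   12. ]
[[546.8 266.8 144. ]
 [441.9 282.3 144. ]
 [566.1 352.6 144. ]
 [464.8 370.1 144. ]]
[[444.6 287.  144. ]
 [463.2 374.9 144. ]
 [542.9 268.1 144. ]
 [559.9 357.  144. ]]
```

Emit:
play_rows([
  [3.45,3.1,0,0,0,0,-1],
  [3.45,3.1,0,0,0,0,-1],
  [3.45,3.1,0,0,0,0,-1],
  [3.45,3.1,0,0,0,0,-1],
  [3.45,3.1,0,0,0,0,-1],
  [3.45,3.1,0,0,0,0,-1],
  [3.45,3.1,0,0,0,0,-1],
  [3.45,3.1,0,0,0,0,-1],
  [3.45,3.1,0,0,0,0,-1],
  [3.45,3.1,0,0,0,0,-1],
  [3.45,3.1,0,0,0,0,-1],
  [0,0,0,0,0,0,-1],
])

```text
clock: 1.3
tool_pos: [450.4, 147.1, 252.8]
orientation: [[0.948, -0.319, -0.001], [-0.319, -0.948, -0.001], [-0.001, 0.001, -1.0]]
ft_force: [-0.4, 0.1, 0.6]
opening: 85.5
gripper_force: 0.0
```

```bash
python3 - <<'E'
from h import *
c=snap('wrist','w1'); np.set_printoptions(precision=1,suppress=True)
print(-c['R'].T@c['t'],c['R'][2],c['fx'])
h=cv2.cvtColor(c['img'],cv2.COLOR_RGB2HSV); m=cv2.inRange(h,(20,120,100),(35,255,255))
n,l,st,ce=cv2.connectedComponentsWithStats(m)
for i in range(1,n):
    if st[i,4]>50: print(st[i],ce[i],plane(c,*ce[i],81))
E
```

```text
[524.5 121.3 374.9] [-0.3  0.1 -1. ] 421.7597144968529
[ 252  170   54   54 1739] [278.6 196.2] [473.5 163.8  81. ]
```

View pics/w1.png

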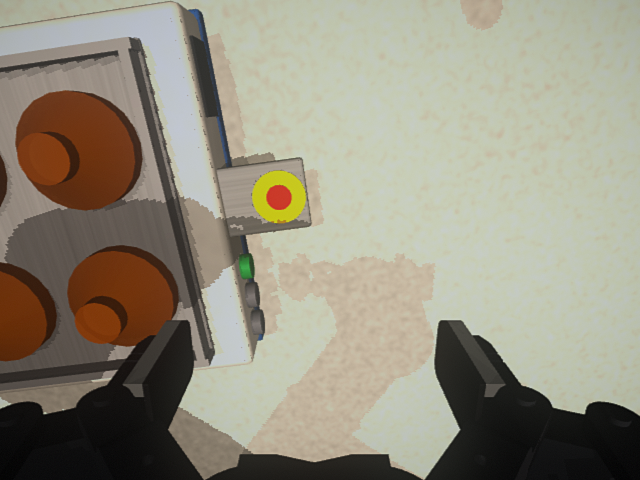

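The wrist view shows the yellow disc at (279,196), which puts it at (473.5,163.8); that agrees with the two-camera estimate. The body's front edge runs from (185,5) to (253,362). I'll move over the jack next.

Emit:
play_rows([
  [1.38,4.7,0,0,0,0,-1],
  [1.38,4.7,0,0,0,0,-1],
  [1.38,4.7,0,0,0,0,-1],
  [1.38,4.7,0,0,0,0,-1],
  [1.38,4.7,0,0,0,0,-1],
  [1.38,4.7,0,0,0,0,-1],
  [1.38,4.7,0,0,0,0,-1],
  [1.38,4.7,0,0,0,0,-1],
  [0,0,0,0,0,0.14,-1],
  [0,0,0,0,0,0.14,-1],
  [0,0,0,0,0,0.14,-1],
  [0,0,0,0,0,0.14,-1],
])

```text
clock: 2.55
tool_pos: [436.8, -239.6, 253.0]
orientation: [[0.635, -0.772, -0.001], [-0.772, -0.635, 0.0], [-0.001, 0.0, -1.0]]
ft_force: [0.1, 0.9, 0.2]
opening: 85.6
gripper_force: 0.0
```

Emit:
play_rows([
  [0,0,0,0,0,0.14,-1],
  [0,0,0,0,0,0.14,-1],
  [0,0,0,0,0,0.11,-1],
  [0,0,0,0,0,0,-1],
  [0,0,0,0,0,0,-1],
])

```text
clock: 3.05
tool_pos: [436.8, -239.7, 253.2]
orientation: [[0.302, -0.953, -0.0], [-0.953, -0.302, 0.0], [-0.0, 0.0, -1.0]]
ft_force: [0.1, 0.6, 0.8]
opening: 85.6
gripper_force: 0.0
```

```bash
python3 - <<'E'
from h import *
np.set_printoptions(precision=1,suppress=True)
w=load('w1')
for a,b,z in [((185,5),(253,362),88),((302,158),(311,226),80),((220,169),(302,158),80),((228,235),(311,226),80)]:
    p,q=plane(w,*a,z),plane(w,*b,z); print(p,q,np.degrees(np.arctan2(*(q-p)[1::-1])))
c=snap('wrist','w2'); o=monitor.get_obs();print(o['tool_pos'],o['orientation'])
E
```

```text
[603.1 176.   88. ] [356.4 227.6  88. ] 168.20014148124338
[493.3 139.4  80. ] [445.1 149.2  80. ] 168.52329913265152
[504.4 196.   80. ] [493.3 139.4  80. ] -101.09995488231175
[458.1 208.9  80. ] [445.1 149.2  80. ] -102.24011607625894
[ 436.8 -239.9  253.2] [[ 0.3 -1.  -0. ]
 [-1.  -0.3  0. ]
 [-0.   0.  -1. ]]
```

View pics/w2.png

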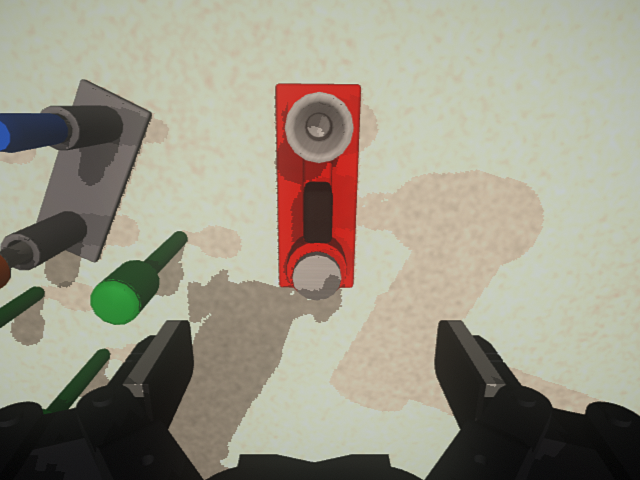

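The jack is straight ahead in the wrist view: socket mouth (320,127), grip (318,210), saddle (317,275), far base corners (276,85) and (361,85).

```bash
python3 - <<'E'
from h import *
np.set_printoptions(precision=1,suppress=True)
c=load('w2')
m=plane(c,320,127,105);s=plane(c,317,275,58);q=plane(c,361,85,12);p=plane(c,276,85,12)
g1=plane(c,318,183,95);g2=plane(c,318,242,95)
print(m,s,np.linalg.norm(m-s),(m+s)/2,np.degrees(np.arctan2(*(s-m)[1::-1])))
print(p,q,np.linalg.norm(p-q),np.degrees(np.arctan2(*(q-p)[1::-1])));print('grip',g1,g2)
R=np.array([[.302,-.953],[-.953,-.302]])
for X in ((m+s)/2,): print('tool delta',R.T@(X[:2]-[436.8,-239.9]))
print(np.degrees(np.arctan2(-.953,.302)))
E
```

```text
[ 451.7 -304.8  105. ] [ 417.2 -191.7   58. ] 127.32123969492936 [ 434.4 -248.3   81.5] 106.9803160103998
[ 492.9 -321.5   12. ] [ 427.5 -342.2   12. ] 68.69334714113181 -162.44409725111035
grip [ 441.6 -269.6   95. ] [ 429.  -230.1   95. ]
tool delta [7.2 4.8]
-72.41690287457388
```

Emit:
play_rows([
  [0.65,0.47,4.3,0,0,0,-1],
  [0,0,4.3,0,0,0,-1],
  [0,0,4.3,0,0,0,-1],
  [0,0,4.3,0,0,0,-1],
  [0,0,0.2,0,0,0,-1],
  [0,0,0,0,0,0,-1],
  [0,0,0,0,0,0,1],
  [0,0,0,0,0,0,1],
  [0,0,0,0,0,0,1],
  [0,0,0,0,0,0,1],
  [0,0,0,0,0,0,1],
  [0,0,0,0,0,0,1],
], force=100)

```text
clock: 4.3
tool_pos: [435.7, -248.3, 80.4]
orientation: [[0.299, -0.954, 0.004], [-0.954, -0.299, -0.001], [0.002, -0.003, -1.0]]
ft_force: [2.6, 3.4, 4.8]
opening: 19.0
gripper_force: 98.1
```

Emit:
play_rows([
  [0,0,-0.6,0,0,0,1],
  [-3.47,-1.16,0,0,0,0,1],
  [-3.47,-1.16,0,0,0,0,1],
  [-3.47,-1.16,0,0,0,0,1],
  [-3.47,-1.16,0,0,0,0,1],
  [-3.47,-1.16,0,0,0,0,1],
  [-3.47,-1.16,0,0,0,0,1],
  [-3.47,-1.16,0,0,0,0,1],
  [0,0,0,0,0,0.128,1],
  [0,0,0,0,0,0.128,1],
  [0,0,0,0,0,0.128,1],
  [0,0,0,0,0,0.128,1],
])

```text
clock: 5.5
tool_pos: [436.2, 7.1, 83.7]
orientation: [[-0.214, -0.977, -0.007], [-0.977, 0.214, -0.002], [0.003, 0.006, -1.0]]
ft_force: [0.5, 0.9, -8.6]
opening: 19.0
gripper_force: 98.6
```

Emit:
play_rows([
  [0,0,0,0,0,0,1],
  [0,0,0,0,0,0,1],
])

```text
clock: 5.7
tool_pos: [437.5, 7.3, 84.3]
orientation: [[-0.206, -0.979, -0.004], [-0.979, 0.206, -0.001], [0.002, 0.003, -1.0]]
ft_force: [0.8, -0.5, -9.6]
opening: 18.7
gripper_force: 98.6
```

```bash
python3 - <<'E'
from h import *
np.set_printoptions(precision=3,suppress=True)
c=snap('wrist','w3'); d=snap('side','d3'); o=monitor.get_obs();print(o['tool_pos'],o['orientation'],o['ft_force'])
u,v=proj(d,o['tool_pos']); u,v=int(u),int(v);print(u,v)
x0=max(0,u-60);y0=max(0,v-50)
a=cv2.resize(d['img'][y0:y0+130,x0:x0+120],(443,480),interpolation=2)
b=cv2.resize(c['img'],None,fx=.55,fy=.55)
im=np.zeros((480,443+352,3),np.uint8);im[:,:443]=a;im[:264,443:]=b;cv2.imwrite('pics/v3.png',im[:,:,::-1]);print(x0,y0)
E
```

```text
[438.205   7.585  84.762] [[-0.206 -0.978 -0.002]
 [-0.978  0.206 -0.001]
 [ 0.001  0.002 -1.   ]] [-0.228 -0.462 -8.505]
376 250
316 200
```

View pics/v3.png

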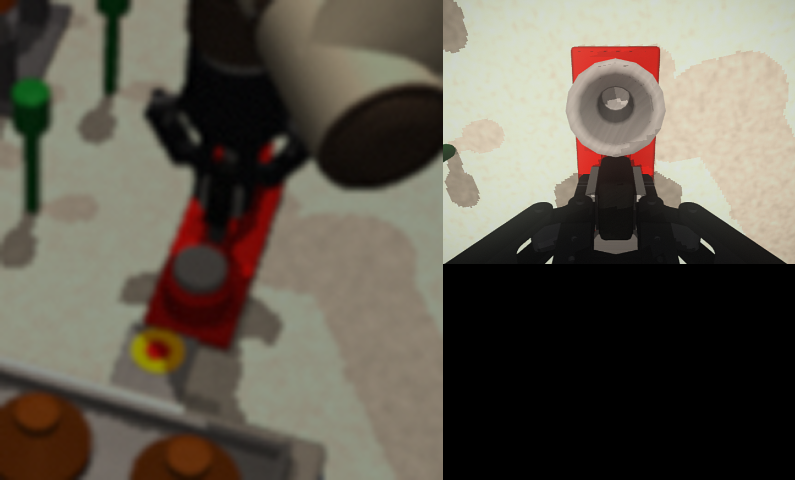

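The jack hangs level in the grip. The saddle shows at side-crop (202,267), the disc at (158,350) and the socket mouth at wrist-crop (615,107).

```bash
python3 - <<'E'
from h import *
np.set_printoptions(precision=1,suppress=True)
c=load('w3');d=load('d3')
D=lambda u,v:(316+u/3.69,200+v/3.69)
s=plane(d,*D(202,267),63.5);y=plane(d,*D(158,350),81);m=plane(c,(615-443)/.55,107/.55,110)
cor=[plane(c,(u-443)/.55,v/.55,17) for u,v in ((571,47),(660,46))]
print('saddle',s,'disc',y,'mouth',m,(s-m),np.degrees(np.arctan2(*(s-m)[1::-1])),np.hypot(*(s-m)[:2]))
print(cor)
# saddle est from mouth + corner, using yaw 78.1
x=np.array([np.cos(np.radians(78.1)),np.sin(np.radians(78.1))])
print('sad from mouth',m[:2]+120*x,'from corners',(cor[0]+cor[1])[:2]/2+150*x, 'from TCP',np.array([438.2,7.6])+60*x)
E
```

```text
saddle [447.1  73.2  63.5] disc [472.6 166.4  81. ] mouth [424.3 -51.7 110. ] [ 22.8 124.9 -46.5] 79.6684614378982 126.9435051604724
[array([451.5, -85.8,  17. ]), array([384.5, -72.5,  17. ])]
sad from mouth [449.   65.8] from corners [448.9  67.7] from TCP [450.6  66.3]
```

Emit:
play_rows([
  [-1.97,-0.08,0,0,0,0,1],
  [-1.97,-0.08,0,0,0,0,1],
  [-1.97,-0.08,0,0,0,0,1],
  [-1.97,-0.08,0,0,0,0,1],
  [-1.97,-0.08,0,0,0,0,1],
  [0,0,0,0,0,0,1],
  [0,0,0,0,0,0,1],
  [0,0,0,0,0,0,1],
])

```text
clock: 6.6
tool_pos: [462.5, 102.7, 84.9]
orientation: [[-0.208, -0.978, -0.002], [-0.978, 0.208, -0.001], [0.001, 0.002, -1.0]]
ft_force: [-0.5, -0.1, -8.6]
opening: 18.8
gripper_force: 98.8
```

```bash
python3 - <<'E'
from h import *
np.set_printoptions(precision=3,suppress=True)
c=snap('wrist','w4'); d=snap('scene','s4'); o=monitor.get_obs();print(o['tool_pos'],o['orientation'],o['ft_force'])
u,v=proj(d,(470,140,60)); u,v=int(u),int(v)
x0=u-60;y0=v-65;print(x0,y0)
a=cv2.resize(d['img'][y0:y0+130,x0:x0+120],(443,480),interpolation=2)
b=cv2.resize(c['img'],None,fx=.55,fy=.55)
im=np.zeros((480,443+352,3),np.uint8);im[:,:443]=a;im[:264,443:]=b;cv2.imwrite('pics/v4.png',im[:,:,::-1])
E
```

```text
[462.843 102.674  85.107] [[-0.208 -0.978 -0.001]
 [-0.978  0.208 -0.001]
 [ 0.001  0.001 -1.   ]] [ 0.454 -0.335 -8.322]
269 158
```

View pics/v4.png

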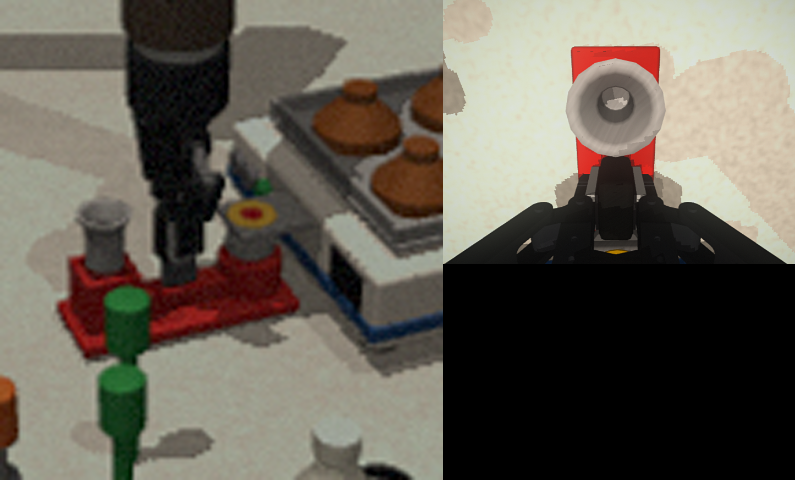

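The jack stands square to the bracket, its saddle column (crop 251,240) under the disc (252,213). The estimates agree within about 3 mm. I'll lower it and let go.

Emit:
play_rows([
  [0,0,0.25,0,0,0,1],
  [0,0,0.25,0,0,0,1],
  [0,0,0.1,0,0,0,1],
  [0,0,0,0,0,0,1],
  [0,0,0,0,0,0,1],
  [0,0,0,0,0,0,-1],
  [0,0,0,0,0,0,-1],
  [0,0,0,0,0,0,-1],
  [0,0,0,0,0,0,-1],
  [0,0,0,0,0,0,-1],
  [0,0,0,0,0,0,-1],
  [0,0,0,0,0,0,-1],
])

```text
clock: 7.9
tool_pos: [463.5, 103.5, 79.3]
orientation: [[-0.207, -0.978, 0.0], [-0.978, 0.207, 0.0], [-0.0, -0.0, -1.0]]
ft_force: [0.4, -0.3, 0.4]
opening: 85.5
gripper_force: 0.0
```

Emit:
play_rows([
  [0,0,-2,0,0,0,-1],
  [0,0,-4,0,0,0,-1],
  [0,0,-5,0,0,0,-1],
  [0,0,-5,0,0,0,-1],
  [0,0,0,0,0,0,-1],
  [0,0,0,0,0,0,-1],
])

```text
clock: 8.5
tool_pos: [463.5, 103.8, 240.4]
orientation: [[-0.208, -0.978, 0.002], [-0.978, 0.208, 0.002], [-0.003, -0.002, -1.0]]
ft_force: [-0.3, 0.2, -0.3]
opening: 85.5
gripper_force: 0.0
```

```bash
python3 - <<'E'
from h import *
np.set_printoptions(precision=3,suppress=True)
c=snap('wrist','w5'); o=monitor.get_obs();print(o['tool_pos'],o['orientation'],o['ft_force'],o['clock'])
h=cv2.cvtColor(c['img'],cv2.COLOR_RGB2HSV); m=cv2.inRange(h,(20,120,100),(35,255,255))
n,l,st,ce=cv2.connectedComponentsWithStats(m)
for i in range(1,n):
    if st[i,4]>50: print(st[i],ce[i],plane(c,*ce[i],81))
d=snap('side','d5')
im=cv2.resize(c['img'],None,fx=.7,fy=.7)
a=cv2.resize(d['img'][230:330,310:390],(336,420),interpolation=2)
I=np.zeros((420,784,3),np.uint8);I[:336,:448]=im;I[:,448:]=a
cv2.imwrite('pics/v5.png',I[:,:,::-1])
E
```

```text
[462.767 103.329 238.825] [[-0.208 -0.978 -0.001]
 [-0.978  0.208  0.   ]
 [-0.     0.001 -1.   ]] [-0.841 -0.069 -1.047] 8.55
[ 291  282   52   47 1450] [316.897 304.975] [473.147 163.59   81.   ]
```

View pics/v5.png

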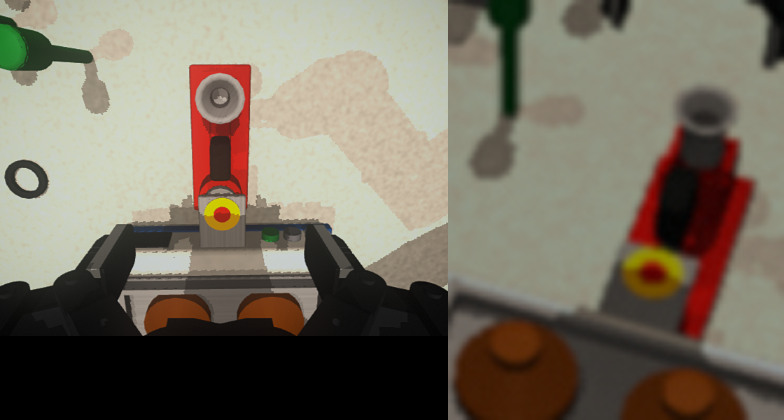

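The wrist view shows the released jack with the disc at (222,214) and the socket mouth at (219,98), in 0.7-scale pixels. Next I'll check the saddle offset from the visible parts of the jack.

```bash
python3 - <<'E'
from h import *
np.set_printoptions(precision=1,suppress=True)
c=load('w5');k=.7
m=plane(c,219.3/k,98/k,105);a=plane(c,190/k,66/k,12);b=plane(c,250.5/k,66/k,12)
g=plane(c,220/k,158/k,95);al=plane(c,192.5/k,195/k,12)
disc=plane(c,316.9,305,81)
y=np.degrees(np.arctan2(*(b-a)[1::-1]));print(y,'edge yaw',np.degrees(np.arctan2(*(al-a)[1::-1])),np.linalg.norm(b-a))
t=np.radians(78);x=np.array([np.cos(t),np.sin(t)])
print('mouth',m,'->saddle',m[:2]+120*x,'corners->',(a+b)[:2]/2+150*x,'grip->',g[:2]+60*x,'disc',disc)
v=c['img'];h=cv2.cvtColor(v,cv2.COLOR_RGB2HSV)
r=cv2.inRange(h,(0,150,90),(6,255,255))|cv2.inRange(h,(174,150,90),(180,255,255))
ys,xs=np.where(r[80:300,240:380]);print('red rows',ys.min()+80,'cols',xs.min()+240,xs.max()+240)
# tool delta to handle
R=np.array([[-.208,-.978],[-.978,.208]]);o=monitor.get_obs();print(R.T@(np.array([635.3,-147.3])-o['tool_pos'][:2]),o['tool_pos'])
E
```

```text
167.99264654225138 edge yaw 77.38814818292096 67.78480395327166
mouth [450.6  45.1 105. ] ->saddle [475.5 162.4] corners-> [475.2 165. ] grip-> [474.  158.5] disc [473.1 163.6  81. ]
red rows 92 cols 271 357
[ 209.  -221.1] [462.5 103.1 238. ]
```

Emit:
play_rows([
  [2.99,-3.16,0,0,0,0,-1],
  [2.99,-3.16,0,0,0,0,-1],
  [2.99,-3.16,0,0,0,0,-1],
  [2.99,-3.16,0,0,0,0,-1],
  [2.99,-3.16,0,0,0,0,-1],
  [2.99,-3.16,0,0,0,0,-1],
  [2.96,-3.15,0,0,0,0,-1],
  [0,0,0,0,0,0,-1],
  [0,0,0,0,0,0,-1],
  [0,0,0,0,0,0,-1],
])

```text
clock: 9.6
tool_pos: [635.5, -146.2, 237.8]
orientation: [[-0.207, -0.978, -0.003], [-0.978, 0.207, 0.0], [0.0, 0.003, -1.0]]
ft_force: [0.2, 0.7, 0.3]
opening: 85.0
gripper_force: 0.0
```

```bash
python3 - <<'E'
from h import *
np.set_printoptions(precision=3,suppress=True)
c=snap('wrist','w6'); o=monitor.get_obs();print(o['tool_pos'],o['orientation'])
h=cv2.cvtColor(c['img'],cv2.COLOR_RGB2HSV); m=cv2.inRange(h,(5,150,60),(14,255,255))
cs,_=cv2.findContours(m,0,2)
for q in cs:
    if cv2.contourArea(q)>80: print(cv2.boundingRect(q),cv2.contourArea(q))
b=cv2.resize(c['img'],None,fx=.8,fy=.8);cv2.imwrite('pics/v6.png',b[:,:,::-1])
print(proj(c,(635.3,-147.3,148)),proj(c,(635.3,-147.3,108)))
E
```

```text
[ 635.603 -145.833  238.534] [[-0.206 -0.978 -0.002]
 [-0.978  0.206  0.   ]
 [ 0.     0.002 -1.   ]]
(280, 212, 56, 69) 2947.0
(np.float64(311.16275993639016), np.float64(260.297952488224)) (np.float64(311.3441110544379), np.float64(237.94049591317787))
```

View pics/v6.png

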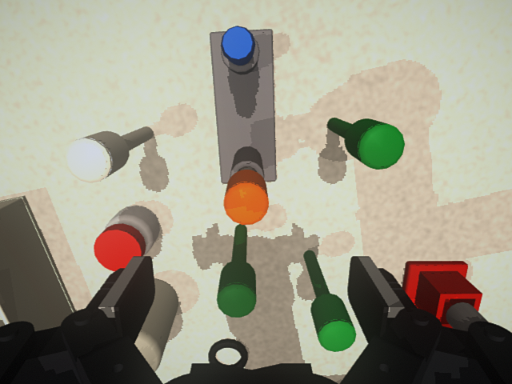

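The orange knob's top face is centred at about full-pixel (308,253), in the right-hand cup opposite the blue driver.

```bash
python3 - <<'E'
from h import *
np.set_printoptions(precision=1,suppress=True)
c=load('w6');h=cv2.cvtColor(c['img'],cv2.COLOR_RGB2HSV); m=cv2.inRange(h,(5,150,60),(14,255,255))
# top face brighter: split by V
v=h[:,:,2][m>0];print(np.percentile(v,[5,25,50,75,95]))
t,_=cv2.threshold(v,0,255,cv2.THRESH_OTSU)
q=max(cv2.findContours(cv2.inRange(h,(5,150,int(t)),(14,255,255)),0,2)[0],key=cv2.contourArea)
print(t,cv2.boundingRect(q)); (u,w),r=cv2.minEnclosingCircle(q);print(u,w,r)
for p in ((308,253),(u,w)):
  P=plane(c,*p,148); print(P,np.array([[-.206,-.978],[-.978,.206]]).T@(P[:2]-[635.6,-145.8]))
E
```

```text
[114. 181. 215. 216. 216.]
167.0 (280, 228, 56, 53)
307.5 253.5 27.97330093383789
[ 636.1 -151.7  148. ] [ 5.7 -1.7]
[ 636.4 -151.5  148. ] [ 5.4 -2. ]
```

Emit:
play_rows([
  [0.55,-0.18,2,0,0,0,-1],
  [0,0,3.5,0,0,0,-1],
  [0,0,3.3,0,0,0,-1],
  [0,0,2,0,0,0,-1],
  [0,0,0,0,0,0,-1],
  [0,0,0,0,0,0,1],
  [0,0,0,0,0,0,1],
  [0,0,0,0,0,0,1],
  [0,0,0,0,0,0,1],
  [0,0,0,0,0,0,1],
  [0,0,0,0,0,0,1],
], force=80)

```text
clock: 10.75
tool_pos: [637.8, -152.7, 133.0]
orientation: [[-0.207, -0.978, 0.003], [-0.978, 0.207, -0.001], [0.0, -0.003, -1.0]]
ft_force: [-1.1, 0.9, 6.7]
opening: 28.2
gripper_force: 79.1
```

Emit:
play_rows([
  [0,0,-2,0,0,0,1],
  [0,0,-3.5,0,0,0,1],
  [0,0,-4,0,0,0,1],
  [0,0,-4,0,0,0,1],
  [0,0,-2.5,0,0,0,1],
  [0,0,0,0,0,0,1],
  [0,0,0,0,0,0,1],
])

```text
clock: 11.45
tool_pos: [636.5, -152.3, 290.5]
orientation: [[-0.208, -0.978, -0.001], [-0.978, 0.208, 0.001], [-0.001, 0.001, -1.0]]
ft_force: [-0.9, 1.0, -2.9]
opening: 28.1
gripper_force: 79.6
```

```bash
python3 - <<'E'
from h import *
np.set_printoptions(precision=3,suppress=True)
o=monitor.get_obs();T=o['tool_pos'];print(T,o['orientation'],o['ft_force'],o['opening'])
for n in('scene','side'):
    c=snap(n,n+'7');h=cv2.cvtColor(c['img'],cv2.COLOR_RGB2HSV)
    print(n,'tcp',proj(c,T),'tip pred',proj(c,T-[0,0,122]))
    u,v=proj(c,T-[0,0,60])
    m=cv2.inRange(h,(5,150,60),(14,255,255));
    nn,l,st,ce=cv2.connectedComponentsWithStats(m)
    for i in range(1,nn):
        if st[i,4]>15 and abs(ce[i][0]-u)<40 and abs(ce[i][1]-v)<60: print(st[i],ce[i])
    x0,x1=int(u)-14,int(u)+14
    for r in range(int(v)-20,int(v)+40,4): print(r,x0,c['img'][r,x0:x1].mean(1).astype(int))
E
```

```text
[ 636.466 -152.297  290.497] [[-0.208 -0.978 -0.001]
 [-0.978  0.208  0.001]
 [-0.001  0.001 -1.   ]] [-0.887  0.987 -2.86 ] 28.11047267149614
scene tcp (np.float64(261.4607699351901), np.float64(207.95334748899236)) tip pred (np.float64(264.8050551207199), np.float64(255.30614049156603))
[255 201   3  18  37] [256.189 208.162]
212 249 [141 137 151 155 158 107  41  39  43  63  62  39  21  11  18  15   4  16
  16  59  33 120 155 158 153 155 156 152]
216 249 [135 138 140 137 143 154 136  79  45  51  58  50  24   6  14  16   7   8
   8  36  39 110 150 154 154 155 155 155]
220 249 [140 135 141 138 134 138 137 141 128 125  79  55  41  19  27  27  51  53
  50  83 142 158 160 156 154 158 156 158]
224 249 [136 140 139 137 139 142 139 138 139 137 144  92  53  44  53  51  45  41
 145 157 155 156 159 158 154 159 157 157]
228 249 [139 142 141 140 143 140 141 144 142 140 140 109  67  53  47  53  47  39
 118 153 157 154 156 156 157 153 155 155]
232 249 [142 142 143 141 143 140 139 141 137 136 135 139  88  55  57  50  48  43
  76 131 144 153 155 154 162 159 157 154]
236 249 [144 142 139 140 139 139
[... 2405 characters left out ...]
131 125 121 124 120 111  75  41  32  37  71
 114 135 136 116  69  29  19  19  24  52]
188 300 [137 138 138 138 139 139 139 138 138 138 139 139 138 129 109  99 111 128
 136 135 118  75  37  23  21  21  22  27]
192 300 [138 137 138 138 138 137 137 137 137 136 136 136 137 136 136 136 136 136
 136 133 108  49  18  22  24  25  23  20]
196 300 [139 139 137 135 136 137 138 137 135 136 135 136 137 137 137 135 134 134
 134 132 109  52  20  21  21  23  21  19]
200 300 [138 137 136 136 135 136 136 136 136 137 138 138 136 136 135 136 135 125
  98  70  53  32  22  22  21  22  21  20]
204 300 [138 138 137 137 137 136 136 136 135 136 136 135 134 133 128 120  95  71
  64  63  52  32  22  22  23  22  21  21]
```

Emit:
play_rows([
  [-2.21,3.19,0,0,0,0,1],
  [-2.21,3.19,0,0,0,0,1],
  [-2.21,3.19,0,0,0,0,1],
  [-2.21,3.19,0,0,0,0,1],
  [-2.21,3.19,0,0,0,0,1],
  [-2.21,3.19,0,0,0,0,1],
  [-2.21,3.16,0,0,0,0,1],
  [0,0,1.5,0,0,0,1],
  [0,0,1.5,0,0,0,1],
  [0,0,1,0,0,0,1],
  [0,0,0,0,0,0,1],
  [0,0,0,0,0,0,1],
])

```text
clock: 12.75
tool_pos: [451.1, 44.7, 251.0]
orientation: [[-0.208, -0.978, -0.001], [-0.978, 0.208, -0.001], [0.001, 0.001, -1.0]]
ft_force: [-0.2, 0.1, -0.7]
opening: 28.4
gripper_force: 79.7
```

```bash
python3 - <<'E'
from h import *
np.set_printoptions(precision=1,suppress=True,linewidth=200)
o=monitor.get_obs();T=o['tool_pos'];print(T,o['orientation'][0],o['ft_force'])
for n in('scene','side'):
    c=snap(n,n+'8')
    print(n,'tip pred',proj(c,T-[0,0,125]),'mouth pred',proj(c,(450.5,45.4,105)))
    u,v=map(int,proj(c,T-[0,0,125]))
    for r in range(v-14,v+14,2): print(r,u-12,c['img'][r,u-12:u+13].mean(1).astype(int))
E
```

```text
[451.1  44.7 251. ] [-0.2 -1.  -0. ] [-0.2  0.1 -0.7]
scene tip pred (np.float64(296.8321788567178), np.float64(210.49701617439962)) mouth pred (np.float64(297.0624027552996), np.float64(216.91106094557398))
196 284 [138 139 141 137 136 137 139 136 138 143 105  67  56  59  51  54 127 138 136 138 138 137 140 149 153]
198 284 [138 134 136 137 139 139 139 137 136 141 125  78  57  52  49  56 122 134 131 134 140 135 135 135 137]
200 284 [139 140 135 135 137 136 134 134 139 140 127  81  56  57  50  63 123 140 141 140 137 137 139 136 135]
202 284 [142 142 136 134 135 134 134 136 135 137 122  77  57  60  54  52 125 141 134 135 135 136 132 133 130]
204 284 [140 136 136 139 135 133 132 133 135 133 121  76  55  58  47  47 125 139 136 132 128 130 131 148 148]
206 284 [139 139 139 133 133 137 135 137 139 139 121  79  60  58  53  46 122 136 133 129 141 151 147 150 152]
208 284 [138 138 136 134 137 141 138 135 140 139 124  76  51  59  51  36 121 146 150 150 153 157 155 154 151]
210 284 [135 137 137 138 137 135 136 138 139 135 137  97  56  52  40  92 139 153 152 151 155 152 154 150 153]
212 284 [138
[... 1641 characters left out ...]
 84 127 138 137 136 137 139 140 139 140]
251 359 [140 138 138 138 136 133 126 120 112 101  83  60  44  40  50  79 105 120 131 138 139 140 141 141 139]
253 359 [138 138 137 136 131 115  99  85  73  68  66  64  61  57  55  58  66  80 100 121 134 139 140 140 139]
255 359 [139 138 138 136 126 104  87  68  62  62  59  59  58  58  54  52  53  61  76  99 123 136 138 137 136]
257 359 [136 137 138 138 129 110  93  74  59  46  38  37  38  39  41  45  51  65  84 104 127 137 139 138 137]
259 359 [137 138 139 138 133 114  90  83  73  49  38  37  37  41  47  57  76  96 110 122 137 139 138 138 138]
261 359 [140 141 141 138 123  83  48  36  36  39  43  47  49  60  71  67  71  98 128 137 138 139 139 138 138]
```

Emit:
play_rows([
  [0,0,1,0,0,0,1],
  [0,0,1,0,0,0,1],
  [0,0,1,0,0,0,1],
  [0,0,1,0,0,0,1],
  [0,0,0.5,0,0,0,1],
  [0,0,0,0,0,0,1],
], force=100)

```text
clock: 13.45
tool_pos: [450.6, 44.8, 205.4]
orientation: [[-0.207, -0.978, -0.002], [-0.978, 0.208, -0.001], [0.001, 0.001, -1.0]]
ft_force: [-0.8, -0.4, -0.5]
opening: 27.4
gripper_force: 98.5
```

Emit:
play_rows([
  [0,0,0.5,0,0,0,1],
  [0,0,0.5,0,0,0,1],
  [0,0,0.5,0,0,0,1],
  [0,0,0,0,0,0,1],
  [0,0,0,0,0,0,1],
  [0,0,0,0,0,0,1],
])

```text
clock: 14.05
tool_pos: [450.9, 45.1, 191.4]
orientation: [[-0.207, -0.978, 0.0], [-0.978, 0.207, 0.0], [-0.0, -0.0, -1.0]]
ft_force: [0.6, -0.4, -1.5]
opening: 28.0
gripper_force: 98.6
```

Emit:
play_rows([
  [0,0,0.5,0,0,0,1],
  [0,0,0.5,0,0,0,1],
  [0,0,0.5,0,0,0,1],
  [0,0,0.5,0,0,0,1],
  [0,0,0.5,0,0,0,1],
  [0,0,0.5,0,0,0,1],
  [0,0,0.4,0,0,0,1],
  [0,0,0.3,0,0,0,1],
  [0,0,0,0,0,0,1],
  [0,0,0,0,0,0,1],
])

```text
clock: 15.05
tool_pos: [451.7, 45.2, 156.3]
orientation: [[-0.206, -0.978, 0.002], [-0.978, 0.206, -0.0], [-0.0, -0.002, -1.0]]
ft_force: [-3.7, -0.6, 16.0]
opening: 27.9
gripper_force: 100.6
```

Emit:
play_rows([
  [0,0,0.3,0,0,0,1],
  [0,0,0.2,0,0,0,1],
  [0,0,0.1,0,0,0,1],
  [0,0,0,0,0,0,1],
  [0,0,0,0,0,0,1],
  [0,0,0,0,0,0,1],
])

```text
clock: 15.65
tool_pos: [451.8, 45.2, 150.4]
orientation: [[-0.206, -0.979, 0.002], [-0.979, 0.206, -0.0], [-0.0, -0.002, -1.0]]
ft_force: [-3.6, -0.6, 16.7]
opening: 28.0
gripper_force: 100.7
```

```bash
python3 - <<'E'
from h import *
np.set_printoptions(precision=2,suppress=True)
o=monitor.get_obs();print(o['tool_pos'],o['ft_force'],o['clock'])
for n in('scene','side'):
    for f in (n+'8',None):
        c=load(f) if f else snap(n,n+'9')
        h=cv2.cvtColor(c['img'],cv2.COLOR_RGB2HSV); m=cv2.inRange(h,(20,120,100),(35,255,255))
        nn,l,st,ce=cv2.connectedComponentsWithStats(m)
        for i in range(1,nn):
            if 30<st[i,4]<200:
                P=plane(c,*ce[i],81);print(n,f,ce[i],'dpix per 10mm up',np.subtract(proj(c,P+[0,0,10]),proj(c,P)))
E
```

```text
[451.8   45.17 150.45] [-3.64 -0.64 16.72] 15.65
scene scene8 [336.87 215.46] dpix per 10mm up [ 0.11 -3.  ]
scene None [337.66 212.34] dpix per 10mm up [ 0.11 -2.99]
side side8 [358.22 294.85] dpix per 10mm up [ 0.2  -2.28]
side None [358.08 293.52] dpix per 10mm up [ 0.19 -2.28]
```

The disc rose about 3 px in the scene view, so the shaker is lifted. I'll let the pump come up now.

Emit:
play_rows([
  [0,0,0.1,0,0,0,1],
  [0,0,0,0,0,0,1],
  [0,0,0,0,0,0,1],
  [0,0,-0.5,0,0,0,1],
  [0,0,-0.5,0,0,0,1],
  [0,0,-0.6,0,0,0,1],
  [0,0,-0.6,0,0,0,1],
  [0,0,-0.6,0,0,0,1],
  [0,0,-0.6,0,0,0,1],
  [0,0,-0.6,0,0,0,1],
  [0,0,-0.2,0,0,0,1],
  [0,0,0,0,0,0,1],
])

```text
clock: 16.95
tool_pos: [450.8, 45.0, 189.4]
orientation: [[-0.207, -0.978, -0.0], [-0.978, 0.207, 0.0], [0.0, 0.0, -1.0]]
ft_force: [0.9, -0.2, 0.4]
opening: 27.8
gripper_force: 98.7
```

Emit:
play_rows([
  [0,0,0,0,0,0,1],
  [0,0,0,0,0,0,1],
  [0,0,0,0,0,0,1],
])

```text
clock: 17.25
tool_pos: [450.8, 45.0, 189.1]
orientation: [[-0.208, -0.978, -0.0], [-0.978, 0.208, -0.0], [0.0, 0.0, -1.0]]
ft_force: [0.2, 0.2, 0.4]
opening: 28.0
gripper_force: 98.7
```

```bash
python3 - <<'E'
from h import *
np.set_printoptions(precision=2,suppress=True)
o=monitor.get_obs();print(o['tool_pos'],o['ft_force'],o['clock'])
for n in('scene','side'):
        c=snap(n,n+'10')
        h=cv2.cvtColor(c['img'],cv2.COLOR_RGB2HSV); m=cv2.inRange(h,(20,120,100),(35,255,255))
        nn,l,st,ce=cv2.connectedComponentsWithStats(m)
        for i in range(1,nn):
            if 30<st[i,4]<200: print(n,ce[i])
        for f in (n+'8',n+'9',n+'10'):
            c=load(f);u,v=map(int,proj(c,(450.5,45.4,105)))
            print(f,v-6,c['img'][v-6:v+18,u-5 if n=='scene' else u-5].mean(1).astype(int))
E
```

```text
[450.81  45.02 189.1 ] [0.24 0.23 0.45] 17.25
scene [336.79 215.28]
scene8 210 [139 140 136 139 109  89  73  63  60 104  78  83  89  87  91 104 108 112
  74  47  35  36  34  54]
scene9 210 [101 136 137 134 137 137 134 135 138 136 137 135 137 136 146 152 123  96
  78  70  72  92  66  41]
scene10 210 [137 138 136 141 123 100  76  69  68  79  74  61  84  91  91 104 107 108
  73  51  37  42  45  53]
side [358.17 294.85]
side8 248 [139 138 134 120 100  85  74  68  68  74  86  83  58  36  32  31  33  32
  30  31  25  17  10   5]
side9 248 [ 21  32  57  87 111 125 136 139 138 136 133 115  85  75  67  61  59  60
  59  53  45  35  17   6]
side10 248 [138 139 134 117  93  79  72  68  66  65  65  57  46  35  31  32  31  32
  31  31  27  20  10   6]
```

Emit:
play_rows([
  [0,0,0.5,0,0,0,1],
  [0,0,0.6,0,0,0,1],
  [0,0,0.6,0,0,0,1],
  [0,0,0.6,0,0,0,1],
  [0,0,0.6,0,0,0,1],
  [0,0,0.5,0,0,0,1],
  [0,0,0.4,0,0,0,1],
  [0,0,0.2,0,0,0,1],
  [0,0,0,0,0,0,1],
  [0,0,0,0,0,0,1],
  [0,0,0,0,0,0,1],
  [0,0,0,0,0,0,1],
])

```text
clock: 18.55
tool_pos: [451.3, 45.1, 151.1]
orientation: [[-0.206, -0.978, 0.001], [-0.978, 0.206, -0.0], [0.0, -0.001, -1.0]]
ft_force: [-4.8, 0.6, 16.3]
opening: 28.0
gripper_force: 100.8
```

```bash
python3 - <<'E'
from h import *
np.set_printoptions(precision=2,suppress=True)
o=monitor.get_obs();print(o['tool_pos'],o['ft_force'],o['qvel'],o['clock'])
for n in('scene','side'):
        c=snap(n,n+'11')
        h=cv2.cvtColor(c['img'],cv2.COLOR_RGB2HSV); m=cv2.inRange(h,(20,120,100),(35,255,255))
        nn,l,st,ce=cv2.connectedComponentsWithStats(m)
        for i in range(1,nn):
            if 30<st[i,4]<200: print(n,ce[i])
        for f in (n+'9',n+'11'):
            c=load(f);u,v=map(int,proj(c,(450.5,45.4,105)))
            print(f,v-6,c['img'][v-6:v+18,u-5].mean(1).astype(int))
E
```

```text
[451.35  45.07 151.07] [-4.82  0.6  16.26] [-0. -0.  0.  0. -0. -0.] 18.55
scene [338.   212.61]
scene9 210 [101 136 137 134 137 137 134 135 138 136 137 135 137 136 146 152 123  96
  78  70  72  92  66  41]
scene11 210 [103 133 138 133 139 137 138 138 133 142 137 133 136 134 145 149 120  93
  73  68  66  75  47  43]
side [358.2  293.38]
side9 248 [ 21  32  57  87 111 125 136 139 138 136 133 115  85  75  67  61  59  60
  59  53  45  35  17   6]
side11 248 [ 23  36  66  98 120 131 138 140 139 138 134 116  85  74  66  60  58  58
  57  52  46  35  16   6]
```

```bash
python3 -c "
from bench import workorder
print(workorder.hand_in())"
```

```text
the job is handed in; nothing more can be done
None
```

I handed the job in, but the hand-in gave no verdict: by my own readings the jack is under the pad, the handle is seated, the pump has been cycled once, and the arm is holding it down about 38 mm with the shaker raised about 9 mm by the jack.

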